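# Open a tight zip-pull mould evenly with a pry wedge

### The arm

A 6-joint arm with a two-finger parallel gripper is mounted at the origin on the work surface. World frame = base frame: x ahead of the robot, y to its left, z up, the work surface at z = 0. Lengths are in m, angles in rad, forces in N, time in s.
With the tool pointing down it reaches from about 0.375 to 0.9 m from the base axis. Payload 3.1 kg.
Tool frame: the origin (TCP) lies at the very end of the fingers, on their centre line; the grasp point (between the pads) lies 19 mm behind it (manip.hold_point_z is the distance from the TCP to the grasp point, in m); y points along the fingers, z is the direction in which the jaws open and shut, and the axes are right-handed (so a half turn about y gives the same grasp; the last joint's range is limited). The gripper opens to 85 mm and grips with 20 to 120 N. Pads are 22 mm wide; open, the fingers measure 114 mm over their backs; the gripper's body (76 mm by 85 mm) begins 54 mm behind the grasp point. The pads swing forward as they close: fully open they stand 13 mm farther back than shut.
Start: joints at [1.083, 0.527, 1.433, -0, 1.181, -0.178], TCP at [0.191, 0.595, 0.231] pointing down, gripper open.
Joint ranges: [-3.08, 3.08], [-0.75, 2.2], [0.22, 2.44], [-1.43, 4.57], [0, 2.65], [-2.85, 2.85]. Speed limits (rad/s): [2.79, 2.79, 3.14, 3.14, 3.14, 3.14].

### API

Orientations are given as a unit quaternion [x, y, z, w].
In Python, from station import manip, eyes, workorder gives the robot as it stands. The module is installed in compiled form; this text tells all that it offers.
- The arm moves only by the shell command python3 -m jog 'ROWS' [OPENING] [FORCE]. ROWS is JSON, a list of rows, each a list of 2 entries, a list of its own where there are three numbers: the shift along the tool's x, y, z in cm, then the turn about the tool's y in rad. A call has 1 to 20 rows; each row is the pose to reach, as a shift and turn from the pose commanded when the call began, along the tool's axes at that moment; what a row does not reach only later rows make up. A row lasts 1/12 s, in which the tool goes at most 41.7 mm and 7.16 degrees, less where a joint would pass 70% of its speed; a pose out of reach is approached as far as the arm can. A call with a gripper value outside its range is refused whole. OPENING is the finger opening in cm, from 0 to 8.54, set as the call begins (- or left out, the last holds). The fingers move at their own pace and stop on an object; FORCE is the grip in N (left out, the last holds). Time passes only in rows, so rows that repeat a pose let the fingers close. It gives the time, the measured TCP pose, the force and the opening at its end, in the units of the state.
- manip.sense(): the state, without advancing time (a new reading comes with each control period).
- eyes.snapshot(name): name is "scene" or "side" or "wrist"; returns a dict with "frame" (400x640x3 uint8, red, green, blue), "vfov" (degrees; the focal length in pixels is half the picture's height over the tangent of half this angle, whatever the lens; pixels are square), "cx", "cy" (the principal point, pixels), "k1" (the pictures are not rectified: a ray, as slopes to the right and down, at radius r is drawn at 1 + k1 r^2 times it, then the intrinsics apply), "rvec" (rotation vector, rad) and "tvec" (3), from world to camera coordinates, as OpenCV has them. Camera axes: x right, y down, z forward; pixel columns grow to the right and rows downward; lengths in m; the calibration is good to about 2 mm. A picture is of the moment at which its call begins. There is no depth.
- workorder.sign_off(): hands the job in, once; it reports no verdict.
The state is a dict: "t": time; "q": joint angles; "qd": joint speeds; "tau": joint torques, N m; "tcp_pos": TCP position; "tool_rot": TCP orientation; "force": force on the tool from outside, world axes, zero at the start; "ft_torque": the same for the moment, N m; "finger_gap": opening from 0.0 (shut) to 1.0 (fully open).
Only numpy, scipy, OpenCV 4.12 (cv2) and the standard library are available. Lean on these libraries where they do the work, as an engineer would, in place of code of your own. Each camera call takes 0.05 s, during which the arm holds its last target. There are 200 camera calls.

### The job

The two aluminium halves of the zip-pull mould are stuck tight on their guide pins. Pick up the nylon pry wedge and work it into the pry slots at the two ends of the seam in turn, a little at a time, until the upper half has come up level against the lock nuts of its limit studs; feel for the nuts and do not force the wedge, and never let one end get more than 4 mm ahead of the other. Touch the mould only with the wedge, then lay the wedge flat on the bench clear of the mould and leave everything else where it is.

Things in the scene. Friction and masses are not known exactly. Their poses are not given: they have to be found in the camera images.
- mould_base: Lower mould half: aluminium plate 110 mm (x) by 184 mm (y) by 28 mm, bolted on a low grey riser, immovable. Origin: centre of its top (parting) face, whose height above the bench varies from 45 to 60 mm; z up. Its ends stick out 12 mm past the upper half as flat ledges. Four guide pins of the upper half sit tightly in its bores.
- mould_top: Upper mould half: aluminium plate 110 mm (x) by 160 mm (y) by 22 mm, 0.8 kg. Origin: centre of its underside; at the start it lies flush on the lower half, same axes. Four pins (dark heads 3 mm high at x +-38, y +-66 mm on its top) hold it by friction: some 12 to 20 N of lift at one end raises that end, it stays there, and the far end dips a little. A pry slot is cut in the lower edge of each end.
- slot_left (a point): Fixed point on the lower half: middle of the mouth of the pry slot at the +y end, on the parting face, 80 mm from the mould's centre. The slot is 34 mm wide, 3 mm high, 25 mm deep, cut in the upper half; its floor is the parting face. The 12 mm ledge runs outward from here (mould's +y) at the same height.
- slot_right (a point): The same at the -y end of the mould; its ledge runs outward towards the mould's -y
- edge_left (a point): Point on the upper half: middle of its end at +y, level with its underside (not with the slot's roof); it coincides with slot_left when shut, so its height above slot_left is the gap at that end
- edge_right (a point): The same at the -y end, above slot_right
- wedge: White nylon double-ended pry wedge, 140 mm long (its y), 0.12 kg, lying flat on the 3 mm cutting mat. Origin: centre of its flat underside. The middle is a grip block 22 mm wide (x), 52 mm long, 30 mm tall, to be taken from above across its width. A blade 28 mm wide runs from each end of the block; either may be used on either side. Slippery on the mould.
- wedge_tip (a point): Middle of the +y blade's tip, on the flat underside, 70 mm from the wedge's origin (the -y blade is alike). A blade is 2 mm thick at the tip and slopes evenly, 1 in 4, to 13 mm at the block. Slid along the ledge it enters the slot freely for 4 mm, then lifts that end 1 mm for each 4 mm of travel, less up to 1 mm that the contacts give.
- driver: Bystander: screwdriver 170 mm long lying on the mat, under 35 mm high
- jar: Bystander: jar 60 mm across, 85 mm tall
- snap_box: Bystander: small clear box with a green lid, 82 x 122 x 42 mm
- pull_bin: Bystander: open black bin of zip pulls, 100 x 130 x 45 mm
- limit_studs: Four steel studs 8 mm thick on the lower half, at mould x +-38, y +-46 mm, passing freely through the upper half to 40 mm above the parting face. Origin and axes as mould_base. A 15 mm lock nut on each, all at one height, stops the upper half hard at a gap of 4.5 to 6.5 mm, set anew each time, not measured. 9 to 16 N of push drives the wedge; at the nuts it rises at once; over 25 N is forcing it.
There are look-alikes about, which are no part of the job. Several things look just like the wedge: the one meant starts farthest to the robot's right.

How it is judged:
By the outcome, as a careful person would: the job done as asked, in the order asked, and still so for the second after the job is handed in, with the robot touching nothing.
It also fails if it takes over 72 s, if anything falls off the work surface, if the arm or the gripper's body presses on something with over 40 N, if the wrist force passes 120 N, or if a joint passes its speed limit or range.

## Working session

There is one attempt and no reset: what is moved stays moved. The work goes in short steps, Python scripts to look and compute and a shell command to move; the robot and the scene stay as the last step left them, time stands still between calls to the robot, and variables do not carry over. Pictures are saved under pics/ and viewed, about 8 in all and at most 12, crops included, and the job is handed in when it is done.

```bash
mkdir -p pics; cat > h.py <<'E'
import numpy as np, cv2
from station import manip, eyes, workorder
def snap(n,f=None):
    s=eyes.snapshot(n)
    if f: cv2.imwrite('pics/'+f,cv2.cvtColor(s['frame'],cv2.COLOR_RGB2BGR))
    return s
def K(s):
    f=200/np.tan(np.radians(s['vfov'])/2); return f
def ray(s,u,v):
    f=K(s); x,y=(u-s['cx'])/f,(v-s['cy'])/f
    rd=np.hypot(x,y); r=rd
    for _ in range(30): r=rd/(1+s['k1']*r*r)
    k=r/rd if rd>0 else 1
    R=cv2.Rodrigues(np.array(s['rvec'],float))[0]; t=np.array(s['tvec'],float).ravel()
    return -R.T@t, R.T@np.array([x*k,y*k,1.])
def onz(s,u,v,z):
    o,d=ray(s,u,v); return o+d*(z-o[2])/d[2]
def tri(a,pa,b,pb):
    o1,d1=ray(a,*pa);o2,d2=ray(b,*pb)
    A=np.stack([d1,-d2],1);k=np.linalg.lstsq(A,o2-o1,rcond=None)[0]
    p,q=o1+k[0]*d1,o2+k[1]*d2
    return (p+q)/2,np.linalg.norm(p-q)
def proj(s,P):
    R=cv2.Rodrigues(np.array(s['rvec'],float))[0]; t=np.array(s['tvec'],float).ravel()
    c=R@np.array(P,float)+t; x,y=c[0]/c[2],c[1]/c[2]; k=1+s['k1']*(x*x+y*y)
    return K(s)*x*k+s['cx'],K(s)*y*k+s['cy']
E
python3 - <<'E'
from h import *
import pickle
d={n:snap(n,n+'0.png') for n in('scene','side','wrist')}
pickle.dump(d,open('s0.pkl','wb'))
for n,s in d.items():
    o,_=ray(s,320,200); print(n,o.round(3),s['vfov'],s['k1'],s['cx'],s['cy'])
st=manip.sense(); print({k:np.round(v,3) for k,v in st.items()}, manip.hold_point_z)
E
```

```text
scene [0.995 0.521 1.007] 55.992897121828186 -0.09191954927917255 318.4165713660759 194.00706199734654
side [-0.133 -0.631  1.019] 50.33173851509674 0.009212573191868498 313.1105492117992 205.76651390882557
wrist [0.127 0.615 0.372] 67.82723530857123 -0.000941046015913696 321.02026483900477 200.7920808101626
{'t': np.float64(0.15), 'q': array([ 1.082,  0.528,  1.434,  0.   ,  1.181, -0.178]), 'qd': array([ 0.001, -0.002, -0.002, -0.001, -0.   ,  0.003]), 'tau': array([ 1.0000e-03, -4.4274e+01, -1.7828e+01, -0.0000e+00,  6.0000e-03,
       -0.0000e+00]), 'tcp_pos': array([0.19 , 0.595, 0.231]), 'tool_rot': array([ 0.699, -0.109,  0.109, -0.698]), 'force': array([-0.131,  0.198, -0.262]), 'ft_torque': array([-0.044, -0.019, -0.058]), 'finger_gap': np.float64(0.999)} 0.0187
```

View pics/scene0.png

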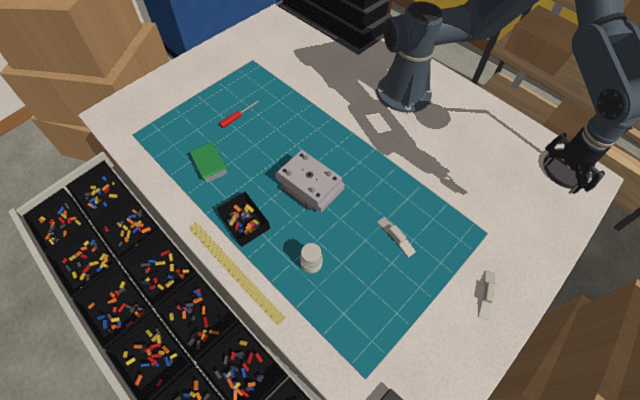

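View pics/side0.png

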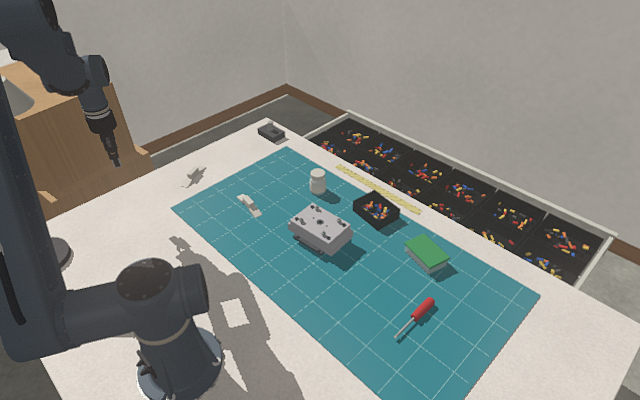

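The scene view shows the mould at (310,180). There are two wedge look-alikes: A at (397,236) on the mat and B at (486,293) off the mat, which are (248,205) and (195,175) in the side view. The driver, box, bin and jar are clear of the mould. In the scene view, image right is the robot's left, so A should be the rightmost wedge. I'll check that with numbers and a crop.

```bash
python3 - <<'E'
from h import *
import pickle
d=pickle.load(open('s0.pkl','rb')); a,b=d['scene'],d['side']
for n,p,q in(('A',(397,236),(248,205)),('B',(486,293),(195,175)),('mould',(310,175),(321,223))):
    P,e=tri(a,p,b,q); print(n,P.round(3),round(e,4))
def crop(s,c,w,h,k):
    x,y=c[0]-w//2,c[1]-h//2
    return cv2.resize(cv2.cvtColor(s['frame'],cv2.COLOR_RGB2BGR)[y:y+h,x:x+w],None,fx=k,fy=k,interpolation=cv2.INTER_CUBIC)
# 2x2: scale5, each 80x60 -> 400x300
m=np.vstack([np.hstack([crop(a,(310,180),80,60,5),crop(b,(321,230),80,60,5)]),np.hstack([crop(a,(397,236),80,60,5),crop(b,(250,205),80,60,5)])])
cv2.imwrite('pics/c1.png',m)
for s,c in((a,(397,236)),(b,(248,205))):
    f=s['frame'].astype(int); 
    msk=((f[...,0]>f[...,2]-25)&(f[...,0]>90)).astype(np.uint8)
    n,l,st,ce=cv2.connectedComponentsWithStats(msk)
    i=l[c[1],c[0]]; print(i,st[i],ce[i])
E
```

```text
A [0.496 0.361 0.005] 0.0012
B [0.459 0.647 0.008] 0.0022
mould [0.561 0.059 0.075] 0.0066
95 [377 217  39  40 474] [397.07172996 235.93037975]
34 [237 194  25  24 240] [249.5375     204.69166667]
```

View pics/c1.png

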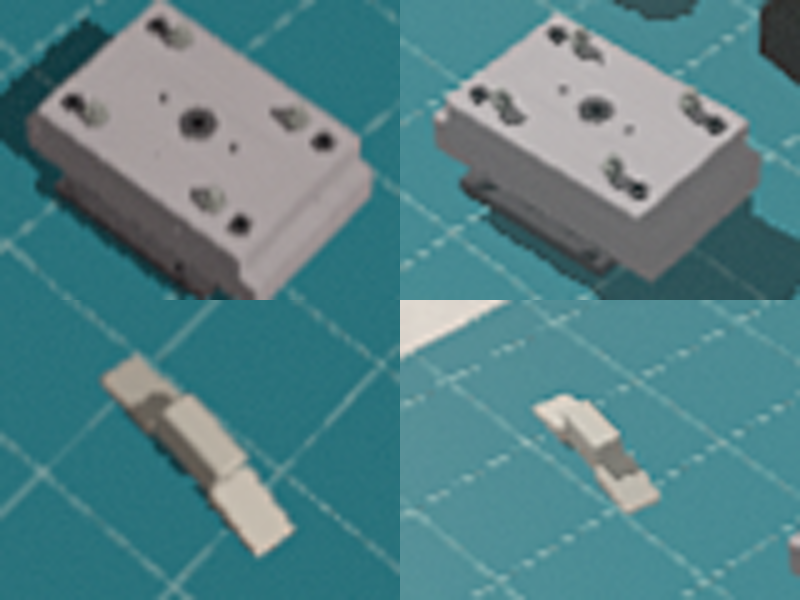

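The crop shows wedge A lying flat, with its tip edges at (381,219) and (412,254) in the scene view. The mould's top corners are at (302,150), (276,174), (342,178) and (318,204). A's y is 0.36 and B's is 0.65, so A is the right-hand one. Next I'll work out poses.

```bash
python3 - <<'E'
from h import *
import pickle
d=pickle.load(open('s0.pkl','rb')); a,b=d['scene'],d['side']
# scene/side corner pairs: physical matching by ray geometry
sc=[(302,150.4),(276,174),(341.6,178),(318,203.6)]
sd=[(313,203),(290,219),(350.6,225),(329,243)]
for p in sc:
    r=[tri(a,p,b,q) for q in sd]; print([ (x.round(3).tolist(),round(e*1000,1)) for x,e in r if e<.01 and .04<x[2]<.11])
w=[onz(a,*p,.003) for p in((378,221.4),(384.6,216.6),(408.6,257),(416,252))]
print('wedge scene',np.round(w,4).tolist())
w2=[onz(b,*p,.003) for p in((236.6,196.4),(254.4,217.6),(262,213.6))]
print('side',np.round(w2,4).tolist())
t1,t2=(w[0]+w[1])/2,(w[2]+w[3])/2; print('len',np.linalg.norm(t1-t2),'c',(t1+t2)/2,'yaw',np.degrees(np.arctan2(*(t2-t1)[1::-1])))
from scipy.spatial.transform import Rotation as R
st=manip.sense();print(R.from_quat(st['tool_rot']).as_matrix().round(3))
s=d['wrist'];Rr=cv2.Rodrigues(np.array(s['rvec'],float))[0];print(Rr.round(3))
E
```

```text
[([0.514, -0.023, 0.078], np.float64(4.5))]
[([0.626, -0.015, 0.072], np.float64(1.7))]
[([0.503, 0.137, 0.08], np.float64(1.1))]
[([0.613, 0.146, 0.074], np.float64(4.2))]
wedge scene [[0.4978, 0.2897, 0.003], [0.4711, 0.2933, 0.003], [0.523, 0.4264, 0.003], [0.4956, 0.4323, 0.003]]
side [[0.4983, 0.4304, 0.003], [0.4726, 0.2936, 0.003], [0.5044, 0.2907, 0.003]]
len 0.14008979686438103 c [0.49690826 0.36043121 0.003     ] yaw 79.77706417683733
[[ 0.952 -0.001  0.305]
 [-0.305 -0.002  0.952]
 [-0.    -1.    -0.002]]
[[ 0.305  0.952 -0.003]
 [ 0.92  -0.294  0.261]
 [ 0.247 -0.082 -0.965]]
```

```bash
python3 -m jog '[[[3,1,-1],0.12],[[6.5,2,-2.3],0.25],[[10.3,3,-3.7],0.37],[[14,4,-5],0.5],[[18,5,-6.5],0.62],[[22,6,-8],0.74],[[26,7,-9.3],0.86],[[30,8,-10.7],0.98],[[33,9,-11.8],1.1],[[35.5,9.5,-12.6],1.22],[[36.3,10,-13],1.33],[[36.3,10,-13],1.438],[[36.3,10,-13],1.438]]' 5.5 100
python3 - <<'E'
from h import *
s=snap('wrist','w1.png')
st=manip.sense();print(st['tcp_pos'],st['q'].round(2) if hasattr(st['q'],'round') else st['q'])
print([np.round(proj(s,p),1).tolist() for p in((0.497,0.360,.033),(.509,.4293,.003),(.4845,.2915,.003))])
f=s['frame'].astype(int); m=((f[...,0]>f[...,2]-25)&(f[...,0]>90)).astype(np.uint8)
n,l,stt,ce=cv2.connectedComponentsWithStats(m)
for i in range(1,n):
    if stt[i,4]>500: print(i,stt[i],ce[i])
E
```

```text
t: 1.23
tcp_pos: [0.4971, 0.3595, 0.1304]
tool_rot: [-0.453, 0.543, -0.543, 0.452]
force: [0.0, -0.9, -0.6]
finger_gap: 0.648
[0.49665609 0.36018159 0.1307695 ] [0.45 0.64 1.55 0.   0.96 0.62]
[[322.2, 201.4], [321.4, 114.2], [322.1, 261.0]]
1 [    0     0   136   392 30264] [ 45.67657943 212.34671557]
5 [ 304  119   35  147 4111] [321.30722452 187.40987594]
10 [ 553  243   87  103 4594] [603.35306922 279.39225076]
```

View pics/w1.png

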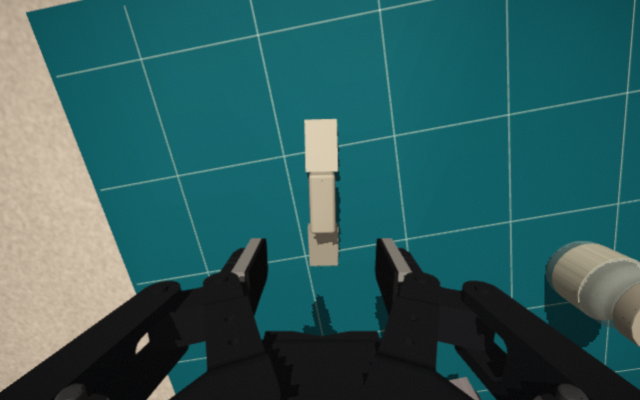

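The wrist view shows the wedge centred between the fingers, running vertically, with its tips at (321,119) and (323,265).

```bash
python3 - <<'E'
from h import *
from scipy.spatial.transform import Rotation as R
s=snap('wrist')
f=s['frame'].astype(int); m=((f[...,0]>f[...,2]-25)&(f[...,0]>90)).astype(np.uint8)
m[:,:295]=0;m[:,350:]=0;m[:110]=0;m[275:]=0
P=[]
for r in range(122,165,4):
    c=np.flatnonzero(m[r]); P.append(onz(s,c.mean(),r,.006)[:2])
rows=np.flatnonzero(m.sum(1)>20); print(rows[0],rows[-1])
a=onz(s,321,rows[0],.004);b=onz(s,323.5,rows[-1]+1,.004)
print(a,b,(a+b)/2,np.linalg.norm(a-b),np.degrees(np.arctan2(*(a-b)[1::-1])))
st=manip.sense();M=R.from_quat(st['tool_rot']).as_matrix();print(M.round(3),st['tcp_pos'])
print('tool-frame offset cm',(M.T@((a+b)/2-st['tcp_pos'])*100).round(2), 'turn',np.degrees(np.arctan2((M.T@(b-a))[2],(M.T@(b-a))[0])))
E
```

```text
120 265
[0.5069808  0.42529274 0.004     ] [0.4848993  0.28686809 0.004     ] [0.49594005 0.35608041 0.004     ] 0.14017480426790074 80.93654223707712
[[-0.174 -0.001  0.985]
 [-0.985 -0.    -0.174]
 [ 0.    -1.    -0.001]] [0.49637203 0.36065997 0.13105219]
tool-frame offset cm [ 0.45 12.71  0.04] turn 0.9287215636454061
```

```bash
python3 -m jog '[[[0.3,3,0.04],0],[[0.3,6,0.04],0],[[0.3,9,0.04],0],[[0.3,11,0.04],0],[[0.3,12.2,0.04],0],[[0.3,12.5,0.04],0],[[0.3,12.5,0.04],0]]'
python3 -m jog '[[[0,0,0],0],[[0,0,0],0],[[0,0,0],0],[[0,0,0],0],[[0,0,0],0],[[0,0,0],0],[[0,0,0],0],[[0,0,0],0]]' 1.5 100
```

```text
t: 1.92
tcp_pos: [0.496, 0.3581, 0.0059]
tool_rot: [-0.455, 0.542, -0.542, 0.454]
force: [-0.8, 0.2, -0.3]
finger_gap: 0.643
t: 2.58
tcp_pos: [0.4977, 0.3584, 0.0083]
tool_rot: [0.453, -0.542, 0.542, -0.455]
force: [1.0, 0.0, 6.5]
finger_gap: 0.234
```

```bash
python3 -m jog '[[[0,-1,0],0],[[0,-3,0],0],[[0,-6,0],0],[[0,-9,0],0],[[0,-11,0],0],[[0,-12,0],0],[[0,-12,0],0]]'
python3 - <<'E'
from h import *
import pickle
d=pickle.load(open('s0.pkl','rb')); a,b=d['scene'],d['side']
print('jar',tri(a,(311,248),b,(318,174)), onz(a,311,268,0),onz(b,318,192,0))
from scipy.spatial.transform import Rotation as R
st=manip.sense();M=R.from_quat(st['tool_rot']).as_matrix();p=st['tcp_pos']
c=np.array([.564,.061,.076]);u=np.array([-.075,.997,0])
for k in(.18,-.18):
    t=c+u*k;t[2]=.095;print((M.T@(t-p)*100).round(2))
print(np.degrees(np.arctan2(M[1,0],M[0,0])),p,st['force'],st['q'],st['finger_gap'])
E
```

```text
t: 3.17
tcp_pos: [0.4979, 0.3584, 0.1294]
tool_rot: [0.452, -0.542, 0.543, -0.456]
force: [0.1, -0.4, -0.9]
finger_gap: 0.234
jar (array([0.72628262, 0.23415479, 0.08754168]), np.float64(0.002566543689569395)) [0.7423187  0.25109084 0.        ] [0.72978176 0.23645698 0.        ]
[10.7   3.44  7.24]
[45.55  3.36 16.22]
-100.14034098194637 [0.49788636 0.35843512 0.12937925] [ 0.08984922 -0.37278561 -0.86169164] [4.42018496e-01 6.36882498e-01 1.55548075e+00 3.19151395e-05
 9.43553841e-01 6.18989811e-01] 0.2336990466302735
```

```bash
python3 -m jog '[[[1.5,0.5,1],-0.05],[[4,1.2,2.8],-0.1],[[7,2.2,4.8],-0.16],[[9.5,3,6.4],-0.21],[[10.7,3.4,7.2],-0.245],[[10.7,3.4,7.2],-0.245],[[10.7,3.4,7.2],-0.245]]'
python3 - <<'E'
from h import *
s=snap('wrist','w2.png');st=manip.sense();print(st['tcp_pos'],st['force'])
c=np.array([.564,.061,.054]);u=np.array([-.075,.997,0]);v=np.array([.997,.075,0])
print([np.round(proj(s,p),1).tolist() for p in(c+u*.08,c+u*.092,c+u*.08+v*.055+[0,0,.022],c+u*.08-v*.055+[0,0,.022])])
E
```

```text
t: 3.75
tcp_pos: [0.5475, 0.2386, 0.0905]
tool_rot: [0.517, -0.484, 0.483, -0.515]
force: [0.3, 0.6, -1.7]
finger_gap: 0.238
[0.54744718 0.23953333 0.09107096] [-0.25017592  0.39058057 -0.63768309]
[[328.3, 355.7], [328.2, 341.8], [413.4, 381.2], [244.7, 381.8]]
```

View pics/w2.png

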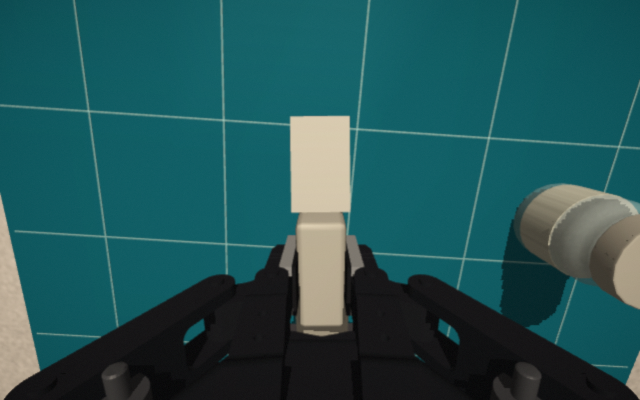

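The wrist view shows the wedge held square, with its tip at (320,117). Image up is world +y, so the mould is hidden behind the hand. I'll cross over high to the -y side, where the camera can see the mould's near end.

```bash
python3 -m jog '[[[0.2,-1.5,0],0],[[0.7,-4,0],0],[[3,-5.5,0],0],[[7,-5.5,0.1],0],[[11,-5.5,0.1],0],[[15,-5.5,0.2],0],[[19,-5.5,0.2],0],[[23,-5.5,0.3],0],[[27,-5.5,0.3],0],[[31,-5.5,0.4],0],[[34,-5.5,0.5],0],[[35.6,-5,0.5],0],[[36,-4.5,0.5],0],[[36,-4.5,0.5],0],[[36,-4.5,0.5],0]]'
python3 - <<'E'
from h import *
import pickle
s=snap('wrist','w3.png');st=manip.sense();print(st['tcp_pos'],st['force'])
pickle.dump((s,st),open('w3.pkl','wb'))
c=np.array([.564,.061,.054]);u=np.array([-.075,.997,0]);v=np.array([.997,.075,0])
print([np.round(proj(s,p),1).tolist() for p in(c-u*.08,c-u*.092,c-u*.08+v*.055+[0,0,.022],c-u*.08-v*.055+[0,0,.022],c+u*.08+v*.055+[0,0,.022],c+u*.08-v*.055+[0,0,.022])])
E
```

```text
t: 5.05
tcp_pos: [0.5771, -0.117, 0.1366]
tool_rot: [0.517, -0.483, 0.481, -0.517]
force: [-0.8, 0.5, -1.1]
finger_gap: 0.235
[ 0.57729852 -0.11672943  0.1369211 ] [-0.5542889   0.95389406 -2.00282736]
[[322.4, 72.6], [322.5, 90.7], [410.0, 66.5], [235.1, 67.7], [433.3, -287.5], [208.8, -284.7]]
```

View pics/w3.png

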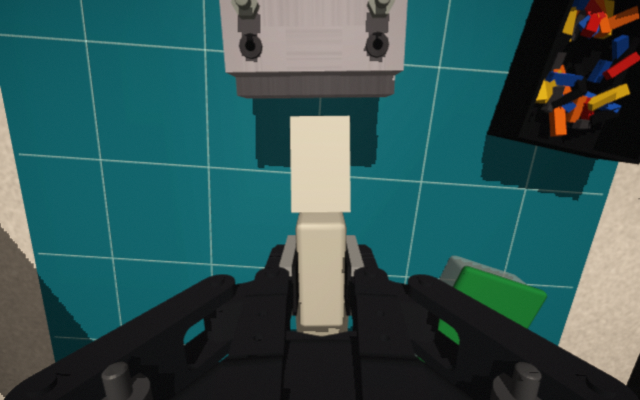

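The wrist view shows the mould's near top edge from (226,73) to (404,71), the ledge's outer edge at row 96, pins at (250,45) and (377,44), and the blade tip spanning columns 291–350 at row 117. I'll measure the mould relative to the blade in this one view.

```bash
python3 - <<'E'
from h import *
import pickle
s,st=pickle.load(open('w3.pkl','rb'))
f=s['frame'].astype(int)
sat=(f.max(2)-f.min(2)); m=(sat<35)&(f.max(2)>70)
for r in(5,15,25,35,50,60,68,80,90):
    c=np.flatnonzero(m[r,150:480])+150; print(r,c.min(),c.max())
for c in(235,245,270,300,330,360,385,398): print(c,f[60:104:2,c].sum(1)//3)
from scipy.spatial.transform import Rotation as R
M=R.from_quat(st['tool_rot']).as_matrix();p=st['tcp_pos']
w=(f[...,0]>f[...,2]+5)&(f[...,0]>150)
for r in(120,140,160,180,200): c=np.flatnonzero(w[r,270:370])+270; print('w',r,c.min(),c.max())
tip=onz(s,320.5,116.5,p[2]-.004); print('tip',tip,(M.T@(tip-p)*1000).round(1))
for z in (.072,.076,.080):
    q=[onz(s,u,v,z) for u,v in((226,73),(404,71))]
    L=np.linalg.norm(q[0]-q[1]); mid=(q[0]+q[1])/2
    print(z,'L',L.round(4),mid.round(4),(M.T@(mid-p)*1000).round(1),'ang',np.degrees(np.arctan2(*(M.T@(q[1]-q[0]))[[0,2]])))
    q=[onz(s,u,v,z+.003) for u,v in((250,45),(377,44))];print('  pins',np.linalg.norm(q[0]-q[1]),((M.T@((q[0]+q[1])/2-p))*1000).round(1))
E
```

```text
5 220 407
15 220 406
25 221 405
35 222 405
50 223 404
60 224 403
68 225 403
80 236 394
90 237 393
235 [159 158 158 158 159 157  93  56  62  80  80  80  80  79  81  81  81  81
  82  80  81  79]
245 [130 159 159 161 161 159  93  56  58  73  74  75  74  74  74  74  74  73
  59  77  82  82]
270 [166 165 166 165 165 161  81  56  60  78  79  79  78  77  77  78  77  77
  55  47  39  41]
300 [166 166 167 166 163 162  72  58  71  77  77  76  76  77  77  76  77  72
  57  46  42  42]
330 [167 167 169 163 164 146  63  59  77  79  79  79  79  79  79  79  81  72
  59  46  40  40]
360 [166 166 167 166 166 130  58  55  70  75  75  75  76  75  74  75  75  63
  56  43  40  40]
385 [160 160 160 161 161 114  57  56  70  76  73  75  75  76  76  75  76  64
  61  81  82  81]
398 [159 159 160 160 161 105  60  78  81  80  81  80  80  80  81  79  79  80
  80  80  80  80]
w 120 290 349
w 140 290 349
w 160 291 349
w 180 291 349
w 200 291 349
tip [ 0.57118122 -0.04935182  0.1329211 ] [-67.6   4.1  -1.4]
0.072 L 0.1146 [ 0.5653 -0.0214  0.072 ] [-95.9  65.1  -5.2] ang -0.5169256961060698
  pins 0.07882967741606435 [-111.3   62.1   -5.9]
0.076 L 0.1124 [ 0.5654 -0.0219  0.076 ] [-95.3  61.1  -5.1] ang -0.5169256961060704
  pins 0.0772797668250516 [-110.4   58.1   -5.8]
0.08 L 0.1102 [ 0.5656 -0.0225  0.08  ] [-94.7  57.1  -5. ] ang -0.5169256961060698
  pins 0.07572985623403884 [-109.5   54.1   -5.7]
```

```bash
python3 -m jog '[[[-0.3,1,-0.2],-0.009],[[-1,3.5,-0.38],-0.009],[[-1.5,5.5,-0.38],-0.009],[[-1.8,6.4,-0.38],-0.009],[[-2,6.6,-0.38],-0.009],[[-2.1,6.6,-0.38],-0.009],[[-2.1,6.6,-0.38],-0.009]]'
python3 - <<'E'
from h import *
st=manip.sense();print(st['tcp_pos'],st['force'])
b=snap('side');a=snap('scene');a2=snap('wrist')
def crop(s,c,w,h,k):
    x,y=c[0]-w//2,c[1]-h//2
    return cv2.resize(cv2.cvtColor(s['frame'],cv2.COLOR_RGB2BGR)[y:y+h,x:x+w],None,fx=k,fy=k,interpolation=cv2.INTER_CUBIC)
cv2.imwrite('pics/c2.png',np.hstack([crop(a2,(320,100),200,200,2),crop(b,(370,225),100,100,4)]))
E
```

```text
t: 5.68
tcp_pos: [0.5736, -0.0979, 0.0722]
tool_rot: [-0.519, 0.48, -0.481, 0.519]
force: [0.5, -0.6, -0.2]
finger_gap: 0.24
[ 0.57355325 -0.09785244  0.07216514] [ 0.4615783  -0.57269878 -0.22857727]
```

View pics/c2.png

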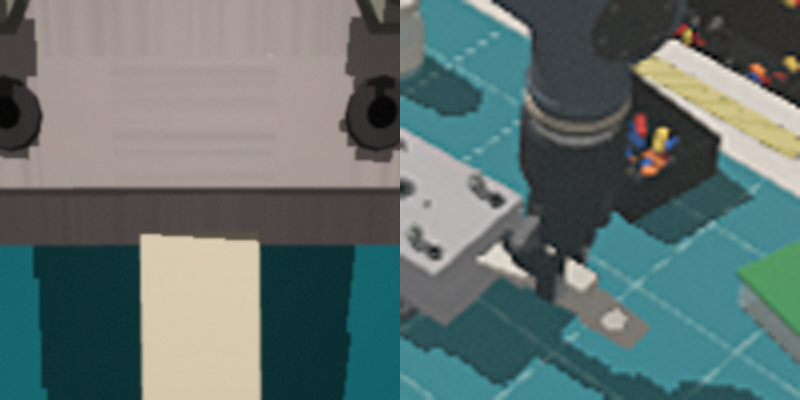

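The crops show the tip just over the ledge's outer edge, at wrist row 117 against ledge row 122 and upper edge row 94. The blade is level and sits about 1 mm to tool +z of the pins' midline.

```bash
python3 -m jog '[[[-0.1,0.3,-0.1],0],[[-0.2,0.5,-0.1],0],[[-0.2,0.6,-0.1],0],[[-0.2,0.7,-0.1],0],[[-0.2,0.7,-0.1],0]]'
python3 - <<'E'
from h import *
from scipy.spatial.transform import Rotation as R
s=snap('wrist');st=manip.sense();M=R.from_quat(st['tool_rot']).as_matrix();p=st['tcp_pos']
f=s['frame'].astype(int)
g=f.sum(2)//3
for c in(280,300,320,340,360): print(c,g[84:126,c])
print(p,st['force'])
T=lambda u,v,z:(M.T@(onz(s,u,v,z)-p)*1000).round(1)
print('tip',T(320,117,p[2]-.004),'edge',T(320,94,.0795),'ledge',T(320,122.5,.0575))
E
```

```text
t: 6.25
tcp_pos: [0.5715, -0.0965, 0.0642]
tool_rot: [0.519, -0.481, 0.48, -0.519]
force: [-0.4, 0.6, 0.1]
finger_gap: 0.24
280 [158 158 158 158 158 157 158 157 156 154 154 156 155 137  88  57  55  62
  67  70  72  69  70  72  70  71  71  70  70  70  70  71  72  71  70  70
  71  70  71  70  71  69]
300 [160 158 160 159 159 158 158 156 155 155 157 157 156 137  90  59  59  67
  71  72  72  71  71  72  70  72  69  70  70  71  71  72  78  80  80  81
  79  81  79  79  82  81]
320 [159 160 161 160 159 159 158 155 155 155 157 157 158 139  91  59  58  69
  73  73  74  74  75  74  73  74  74  72  73  75  74  75  78  80  81  79
  80  82  80  80  81  79]
340 [159 160 161 159 160 158 158 154 154 155 156 159 158 139  92  59  59  68
  74  75  75  74  74  75  74  75  75  75  75  75  75  76  77  81  80  81
  82  81  81  80  81  80]
360 [159 159 159 159 158 158 156 154 153 153 155 158 157 141  92  58  55  68
  72  73  73  72  73  72  73  71  74  73  73  74  72  73  74  74  73  73
  73  72  74  73  72  73]
[ 0.57150252 -0.09655414  0.06423794] [-0.05609351  0.81983693 -1.00174706]
tip [-67.7   4.   -1.5] edge [-76.4 -15.3  -1.4] ledge [-65.2   6.7  -1.5]
```

```bash
python3 -m jog '[[[0,0.1,0],0],[[0,0.2,0],0],[[0,0.2,0],0]]'; python3 -m jog '[[[0,0.1,0],0],[[0,0.2,0],0],[[0,0.2,0],0]]'
```

```text
t: 6.55
tcp_pos: [0.5718, -0.0967, 0.0635]
tool_rot: [-0.519, 0.48, -0.481, 0.519]
force: [-2.3, -0.8, 8.0]
finger_gap: 0.239
t: 6.8
tcp_pos: [0.5723, -0.097, 0.0622]
tool_rot: [-0.519, 0.48, -0.481, 0.519]
force: [-2.4, -1.6, 9.9]
finger_gap: 0.238
```

```bash
python3 -m jog '[[[0,-0.2,0],0],[[-0.3,-0.2,0],0],[[-0.7,-0.2,0],0],[[-0.9,-0.2,0],0],[[-1,-0.2,0],0],[[-1,-0.2,0],0]]'; python3 -m jog '[[[-0.1,0,0],0],[[-0.2,0,0],0],[[-0.2,0,0],0]]'
```

```text
t: 7.3
tcp_pos: [0.5716, -0.0865, 0.0628]
tool_rot: [-0.519, 0.48, -0.481, 0.519]
force: [0.1, -1.2, 3.9]
finger_gap: 0.236
t: 7.55
tcp_pos: [0.5718, -0.0854, 0.063]
tool_rot: [-0.519, 0.479, -0.481, 0.519]
force: [-0.9, -3.9, 5.1]
finger_gap: 0.231
```

```bash
python3 -m jog '[[[-0.1,0,0],0],[[-0.2,0,0],0],[[-0.3,0,0],0],[[-0.4,0,0],0],[[-0.4,0,0],0]]'; python3 -m jog '[[[-0.1,0,0],0],[[-0.2,0,0],0],[[-0.3,0,0],0],[[-0.4,0,0],0],[[-0.4,0,0],0]]';python3 - <<'E'
from h import *
s=snap('wrist','w4.png');b=snap('side','b4.png')
E
```

```text
t: 7.97
tcp_pos: [0.5724, -0.0833, 0.0633]
tool_rot: [0.52, -0.477, 0.482, -0.519]
force: [-0.5, -8.5, 6.2]
finger_gap: 0.238
t: 8.38
tcp_pos: [0.5732, -0.0814, 0.0636]
tool_rot: [0.52, -0.476, 0.483, -0.519]
force: [0.6, -14.4, 4.3]
finger_gap: 0.234
```

```bash
python3 -m jog '[[[-0.1,0,0],0],[[-0.2,0,0],0],[[-0.2,0,0],0],[[-0.2,0,0],0]]'; python3 -m jog '[[[-0.1,0,0],0],[[-0.2,0,0],0],[[-0.2,0,0],0],[[-0.2,0,0],0]]'
```

```text
t: 8.82
tcp_pos: [0.5735, -0.0797, 0.0637]
tool_rot: [0.52, -0.475, 0.484, -0.519]
force: [0.2, -14.7, 4.2]
finger_gap: 0.238
t: 9.15
tcp_pos: [0.5736, -0.0778, 0.0637]
tool_rot: [0.52, -0.475, 0.484, -0.519]
force: [2.0, -14.1, 3.5]
finger_gap: 0.242
```

```bash
python3 -m jog '[[[-0.1,0,0],0],[[-0.2,0,0],0],[[-0.3,0,0],0],[[-0.3,0,0],0],[[-0.3,0,0],0]]'; python3 - <<'E'
from h import *
s=snap('wrist'); s3=cv2.imread('pics/w3.png')[...,::-1].astype(int)
f=s['frame'].astype(int)
for n,q in(('w3',s3),('now',f)): print(n,(q.sum(2)//3)[195:225,320],(q.sum(2)//3)[315:345,320])
b=snap('side')
def crop(s,c,w,h,k):
    x,y=c[0]-w//2,c[1]-h//2
    return cv2.resize(cv2.cvtColor(s['frame'],cv2.COLOR_RGB2BGR)[y:y+h,x:x+w],None,fx=k,fy=k,interpolation=cv2.INTER_CUBIC)
cv2.imwrite('pics/c3.png',np.hstack([crop(s,(320,100),200,200,2),crop(b,(325,235),80,80,5)]))
E
```

```text
t: 9.57
tcp_pos: [0.5737, -0.0751, 0.0638]
tool_rot: [0.52, -0.475, 0.484, -0.519]
force: [1.9, -14.6, 4.1]
finger_gap: 0.238
w3 [203 203 204 202 202 202 202 202 203 201 203 202 202 203 202 202 199 175
 160 158 158 159 159 159 159 160 160 169 181 195] [172 172 173 173 172 173 172 172 171 163 135  99  81  77  78  78  85 130
 148 146 122  63  31  23  21  19  21  21  24  25]
now [190 189 190 190 190 190 189 190 190 190 190 190 189 189 189 189 186 163
 148 148 147 148 148 148 149 149 150 153 162 176] [160 161 160 161 160 159 160 160 158 144 112  81  71  70  71  78 120 135
 138 135 112  59  26  22  18  17  17  18  20  21]
```

View pics/c3.png

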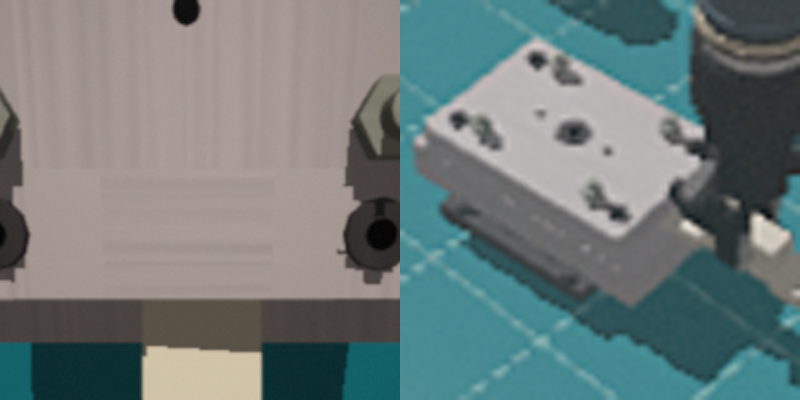

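There's no slip in the grip: the block rows match those in w3. The mould edge is level in the view, and the blade is entered at columns 291–351. I'll work out the lateral drift for the crossing from the pins and the axis hole.

```bash
python3 - <<'E'
from h import *
from scipy.spatial.transform import Rotation as R
s=snap('wrist');st=manip.sense();M=R.from_quat(st['tool_rot']).as_matrix();p=st['tcp_pos']
T=lambda u,v,z:(M.T@(onz(s,u,v,z)-p)*1000).round(1)
print(T(220,117,.0845),T(410.5,117.5,.0845),'hole',T(313,5,.0815),'wedge',T(321,172,p[2]+.002),T(321,190,p[2]+.004))
print(M.round(4),p)
E
python3 -m jog '[[[1,0,0],0],[[3,0,0],0],[[4,-0.3,0],0],[[5,-2,0],0],[[5,-5,0],0],[[3,-6,0],0],[[-1,-6,0],0],[[-1,-6,0],0]]'
```

```text
[-67.5 -21.7 -40.2] [-67.3 -21.1  34. ] hole [-106.6  -18.8   -3.8] wedge [-42.6  -2.4  -1. ] [-34.3  -4.4  -1. ]
[[ 0.0797  0.009   0.9968]
 [-0.9968 -0.0095  0.0798]
 [ 0.0102 -0.9999  0.0082]] [ 0.57366463 -0.07508052  0.06380232]
t: 10.38
tcp_pos: [0.5661, -0.0539, 0.1222]
tool_rot: [-0.519, 0.482, -0.478, 0.52]
force: [-0.2, -0.3, -1.4]
finger_gap: 0.234
```

```bash
python3 -m jog '[[[-3,-1,0],0],[[-6,-1.5,0],0],[[-7,-1.5,0],0],[[-7,-1.5,0],0],[[-7,-1.5,0],0]]'
python3 - <<'E'
from h import *
import pickle
s=snap('wrist','w5.png');st=manip.sense();pickle.dump((s,st),open('w5.pkl','wb'));print(st['tcp_pos'],st['q'],st['force'])
E
```

```text
t: 10.8
tcp_pos: [0.5627, 0.0106, 0.1366]
tool_rot: [0.52, -0.48, 0.479, -0.519]
force: [-0.3, -1.4, -0.8]
finger_gap: 0.234
[0.56302601 0.00971384 0.13665436] [-1.80853137e-01  5.73720867e-01  1.67570375e+00 -7.51572598e-04
  8.93302367e-01 -2.57993327e-01] [ 1.09720378 -0.7152862  -1.69347198]
```

View pics/w5.png

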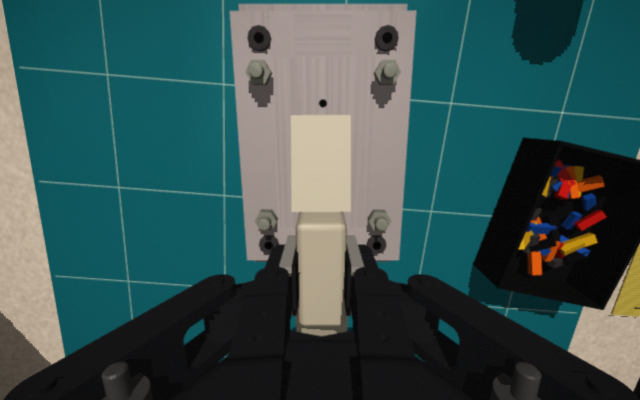

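The whole upper half is visible from above. The pins are at (259,38), (387,38), (267,244) and (377,244), with the axis hole at (323,103). I'll use these to get the mould's yaw and centre relative to the blade.

```bash
python3 - <<'E'
from h import *
import pickle
from scipy.spatial.transform import Rotation as R
s,st=pickle.load(open('w5.pkl','rb'));M=R.from_quat(st['tool_rot']).as_matrix();p=st['tcp_pos']
T=lambda u,v,z:(M.T@(onz(s,u,v,z)-p)*1000)
f=s['frame'].astype(np.uint8);g=cv2.cvtColor(f,cv2.COLOR_RGB2GRAY)
def blob(u,v,r=9,th=45):
    w=g[v-r:v+r+1,u-r:u+r+1]<th; y,x=np.nonzero(w); return x.mean()+u-r,y.mean()+v-r
B=[blob(259,38),blob(387,38),blob(268,244,7),blob(377,244,7),blob(323,103,6,80)]; print(np.round(B,1).tolist())
for z in(.081,.084):
    q=[T(*b,z+(0.002 if i in(2,3) else 0)) for i,b in enumerate(B)]
    L=(q[0]+q[1])/2;Rr=(q[2]+q[3])/2
    print(z,np.round([L,Rr,q[4]],1)[:,[0,2]].tolist(),'w',(q[1]-q[0])[2].round(1),(q[3]-q[2])[2].round(1),'len',np.linalg.norm(L-Rr).round(1),'yaw',np.degrees(np.arctan2((L-Rr)[2],-(L-Rr)[0])).round(2))
w=(f[...,0].astype(int)>f[...,2]+5)&(f[...,0]>150)
for r in(125,200): c=np.flatnonzero(w[r,285:356])+285;print(c.min(),c.max(),T((c.min()+c.max())/2,r,p[2]+(-.003 if r<150 else .004)).round(1))
print('angle x',np.degrees(np.arctan2(M[1,0],M[0,0])))
E
```

```text
[[258.9, 38.8], [387.0, 38.1], [269.2, 244.5], [376.0, 244.5], [322.6, 103.0]]
0.081 [[-114.3, -0.4], [18.0, -0.2], [-77.5, -0.5]] w 76.7 75.7 len 132.3 yaw -0.06
0.084 [[-113.5, -0.4], [16.7, -0.2], [-77.4, -0.5]] w 75.5 74.5 len 130.2 yaw -0.06
285 355 [-64.9   3.   -1.8]
285 355 [-30.2  -4.   -1.8]
angle x -85.55317071137
```

```bash
python3 -m jog '[[[-2,0,0],0],[[-5.5,0,0],0],[[-9.5,0,0],0],[[-13.5,0,0.1],0],[[-17,0,0.1],0],[[-20,0.2,0.1],0],[[-20.9,1.5,0.1],0],[[-20.8,4,0.1],0],[[-20.7,6,0.1],0],[[-20.7,6.8,0.1],0],[[-20.7,7.0,0.1],0],[[-20.7,7.0,0.1],0]]'
python3 -m jog '[[[0,0.2,0],0],[[0,0.4,0],0],[[0,0.5,0],0],[[0,0.5,0],0]]'
```

```text
t: 11.85
tcp_pos: [0.5486, 0.2153, 0.0666]
tool_rot: [0.519, -0.481, 0.481, -0.518]
force: [0.5, -0.6, -0.4]
finger_gap: 0.236
t: 12.18
tcp_pos: [0.5497, 0.2163, 0.0645]
tool_rot: [-0.518, 0.479, -0.481, 0.52]
force: [-0.7, -1.6, 6.7]
finger_gap: 0.238
```

```bash
python3 -m jog '[[[0,-0.1,0],0],[[0.3,-0.1,0],0],[[0.6,-0.1,0],0],[[0.9,-0.1,0],0],[[1.0,-0.1,0],0],[[1,-0.1,0],0]]'; python3 -m jog '[[[0.1,0,0],0],[[0.2,0,0],0],[[0.2,0,0],0]]'; python3 -m jog '[[[0.1,0,0],0],[[0.2,0,0],0],[[0.2,0,0],0]]'
```

```text
t: 12.68
tcp_pos: [0.5506, 0.2065, 0.0647]
tool_rot: [-0.518, 0.48, -0.481, 0.52]
force: [-0.7, 0.7, 6.2]
finger_gap: 0.237
t: 12.93
tcp_pos: [0.5508, 0.2053, 0.0648]
tool_rot: [-0.517, 0.48, -0.481, 0.52]
force: [-0.8, 3.1, 6.5]
finger_gap: 0.24
t: 13.18
tcp_pos: [0.551, 0.2045, 0.0649]
tool_rot: [-0.517, 0.481, -0.481, 0.52]
force: [-0.3, 7.3, 6.8]
finger_gap: 0.233
```

```bash
python3 -m jog '[[[0.1,0,0],0],[[0.2,0,0],0],[[0.3,0,0],0],[[0.4,0,0],0],[[0.5,0,0],0],[[0.5,0,0],0]]'; python3 -m jog '[[[0.1,0,0],0],[[0.2,0,0],0],[[0.3,0,0],0],[[0.4,0,0],0],[[0.5,0,0],0],[[0.5,0,0],0]]'; python3 -m jog '[[[0.1,0,0],0],[[0.2,0,0],0],[[0.3,0,0],0],[[0.3,0,0],0]]'
```

```text
t: 13.68
tcp_pos: [0.5514, 0.2015, 0.0651]
tool_rot: [-0.515, 0.481, -0.481, 0.521]
force: [-0.5, 13.7, 7.5]
finger_gap: 0.236
t: 14.18
tcp_pos: [0.5517, 0.1969, 0.0651]
tool_rot: [-0.515, 0.481, -0.481, 0.521]
force: [-0.9, 15.8, 7.0]
finger_gap: 0.236
t: 14.52
tcp_pos: [0.5519, 0.1941, 0.0651]
tool_rot: [-0.515, 0.481, -0.481, 0.521]
force: [-0.6, 14.9, 7.5]
finger_gap: 0.241
```

```bash
python3 -m jog '[[[0.1,0,0],0],[[0.2,0,0],0],[[0.3,0,0],0],[[0.4,0,0],0],[[0.4,0,0],0],[[0.4,0,0],0]]'; python3 -m jog '[[[-1.5,0,0],0],[[-3.8,0,0],0],[[-4.8,-1.5,0],0],[[-4.8,-4.5,0],0],[[-3.5,-6,0],0],[[0.5,-6,0],0],[[4.5,-6,0],0],[[8.5,-6,-0.1],0],[[12.5,-6,-0.1],0],[[16.5,-6,-0.1],0],[[20.5,-6,-0.2],0],[[24.5,-6,-0.2],0],[[27.5,-6,-0.2],0],[[28.5,-4.5,-0.2],0],[[28.5,-2,-0.2],0],[[28.4,-0.5,-0.2],0],[[28.3,-0.2,-0.2],0],[[28.3,0.1,-0.2],0],[[28.3,0.1,-0.2],0],[[28.3,0.1,-0.2],0]]'
```

```text
t: 15.02
tcp_pos: [0.5521, 0.1901, 0.065]
tool_rot: [-0.515, 0.481, -0.48, 0.521]
force: [-1.3, 15.9, 7.0]
finger_gap: 0.236
t: 16.68
tcp_pos: [0.5711, -0.0965, 0.0631]
tool_rot: [-0.519, 0.48, -0.481, 0.519]
force: [-0.1, -0.7, -1.2]
finger_gap: 0.238
```

```bash
python3 -m jog '[[[0,0.1,0],0],[[-0.1,0.2,0],0],[[-0.4,0.2,0],0],[[-0.8,0.2,0],0],[[-1.0,0.2,0],0],[[-1.0,0.2,0],0],[[-1.0,0.2,0],0]]'; python3 -m jog '[[[-0.15,0,0],0],[[-0.3,0,0],0],[[-0.45,0,0],0],[[-0.6,0,0],0],[[-0.6,0,0],0],[[-0.6,0,0],0]]'
```

```text
t: 17.27
tcp_pos: [0.5723, -0.0872, 0.0627]
tool_rot: [-0.518, 0.478, -0.482, 0.52]
force: [-0.6, -0.6, 8.0]
finger_gap: 0.242
t: 17.77
tcp_pos: [0.5722, -0.0816, 0.0629]
tool_rot: [-0.518, 0.478, -0.483, 0.52]
force: [0.1, -1.0, 8.6]
finger_gap: 0.237
```

```bash
python3 -m jog '[[[-0.1,-0.1,0],0],[[-0.2,-0.1,0],0],[[-0.3,-0.1,0],0],[[-0.3,-0.1,0],0]]'; python3 -m jog '[[[-0.1,0,0],0],[[-0.2,0,0],0],[[-0.3,0,0],0],[[-0.3,0,0],0]]';  python3 -m jog '[[[-0.1,0,0],0],[[-0.2,0,0],0],[[-0.3,0,0],0],[[-0.3,0,0],0]]'
```

```text
t: 18.1
tcp_pos: [0.5716, -0.0797, 0.0632]
tool_rot: [-0.519, 0.477, -0.483, 0.52]
force: [-0.5, -6.4, 7.2]
finger_gap: 0.239
t: 18.43
tcp_pos: [0.5718, -0.0776, 0.0633]
tool_rot: [-0.519, 0.477, -0.483, 0.519]
force: [0.9, -8.1, 7.4]
finger_gap: 0.24
t: 18.77
tcp_pos: [0.5723, -0.0762, 0.0636]
tool_rot: [0.52, -0.476, 0.484, -0.519]
force: [0.3, -12.6, 7.1]
finger_gap: 0.235
```

```bash
python3 -m jog '[[[-0.1,0,0],0],[[-0.2,0,0],0],[[-0.3,0,0],0],[[-0.4,0,0],0],[[-0.5,0,0],0],[[-0.5,0,0],0]]'; python3 -m jog '[[[-0.1,0,0],0],[[-0.2,0,0],0],[[-0.3,0,0],0],[[-0.4,0,0],0],[[-0.5,0,0],0],[[-0.5,0,0],0]]'
```

```text
t: 19.27
tcp_pos: [0.5727, -0.0718, 0.0637]
tool_rot: [-0.519, 0.475, -0.484, 0.52]
force: [1.7, -14.1, 6.4]
finger_gap: 0.238
t: 19.77
tcp_pos: [0.5727, -0.0671, 0.0638]
tool_rot: [-0.519, 0.475, -0.485, 0.52]
force: [1.8, -14.8, 6.7]
finger_gap: 0.24
```

```bash
python3 -m jog '[[[1.5,0,0],0],[[4,0,0],0],[[5.4,-1.2,0],0],[[5.5,-4.5,0],0],[[4.5,-6.2,0],0],[[0.5,-6.2,0],0],[[-3.5,-6.2,0],0],[[-7.5,-6.2,0],0],[[-11.5,-6.2,0.1],0],[[-15.5,-6.2,0.1],0],[[-19.5,-6.2,0.2],0],[[-23.5,-6.2,0.2],0],[[-27,-6.2,0.2],0],[[-28.2,-4.7,0.2],0],[[-28.2,-2.2,0.2],0],[[-28,-0.7,0.2],0],[[-27.9,-0.4,0.2],0],[[-27.9,-0.2,0.2],0],[[-27.9,-0.2,0.2],0],[[-27.9,-0.2,0.2],0]]'; python3 -m jog '[[[0.2,0,0],0],[[0.6,0,0],0],[[1,0,0],0],[[1.3,0,0],0],[[1.6,0,0],0],[[1.6,0,0],0],[[1.6,0,0],0]]'
```

```text
t: 21.43
tcp_pos: [0.5482, 0.2168, 0.0639]
tool_rot: [-0.519, 0.481, -0.48, 0.519]
force: [-0.1, 1.4, 1.7]
finger_gap: 0.234
t: 22.02
tcp_pos: [0.5501, 0.1999, 0.0636]
tool_rot: [0.519, -0.48, 0.481, -0.519]
force: [0.0, -2.1, 5.1]
finger_gap: 0.238
```

```bash
python3 -m jog '[[[0.1,0,0],0],[[0.2,0,0],0],[[0.3,0,0],0],[[0.4,0,0],0],[[0.4,0,0],0]]'; python3 -m jog '[[[0.1,0,0],0],[[0.2,0,0],0],[[0.3,0,0],0],[[0.4,0,0],0],[[0.4,0,0],0]]';  python3 -m jog '[[[0.1,0,0],0],[[0.2,0,0],0],[[0.3,0,0],0],[[0.4,0,0],0],[[0.4,0,0],0]]'
```

```text
t: 22.43
tcp_pos: [0.5504, 0.1971, 0.0638]
tool_rot: [-0.518, 0.48, -0.481, 0.519]
force: [0.6, 1.1, 5.4]
finger_gap: 0.237
t: 22.85
tcp_pos: [0.5507, 0.194, 0.0639]
tool_rot: [-0.518, 0.481, -0.48, 0.52]
force: [0.1, 3.9, 7.4]
finger_gap: 0.234
t: 23.27
tcp_pos: [0.5509, 0.1913, 0.064]
tool_rot: [-0.517, 0.481, -0.48, 0.52]
force: [-0.6, 7.9, 6.6]
finger_gap: 0.24
```

```bash
python3 -m jog '[[[0.1,0,0],0],[[0.2,0,0],0],[[0.3,0,0],0],[[0.4,0,0],0],[[0.5,0,0],0],[[0.5,0,0],0]]'; python3 -m jog '[[[0.1,0,0],0],[[0.2,0,0],0],[[0.3,0,0],0],[[0.3,0,0],0]]';python3 -m jog '[[[0.1,0,0],0],[[0.2,0,0],0],[[0.3,0,0],0],[[0.3,0,0],0]]'
```

```text
t: 23.77
tcp_pos: [0.5511, 0.188, 0.064]
tool_rot: [-0.516, 0.482, -0.48, 0.52]
force: [-0.5, 14.4, 7.1]
finger_gap: 0.239
t: 24.1
tcp_pos: [0.5513, 0.1852, 0.064]
tool_rot: [-0.516, 0.482, -0.48, 0.52]
force: [-1.0, 15.4, 6.8]
finger_gap: 0.234
t: 24.43
tcp_pos: [0.5515, 0.1823, 0.064]
tool_rot: [-0.516, 0.482, -0.48, 0.52]
force: [-0.3, 14.8, 6.6]
finger_gap: 0.239
```

```bash
python3 -m jog '[[[-1.5,0,0],0],[[-4.5,0,0],0],[[-6,-1.2,0],0],[[-6.2,-4.5,0],0],[[-5,-6.2,0],0],[[-1,-6.2,0],0],[[3,-6.2,0],0],[[7,-6.2,-0.1],0],[[11,-6.2,-0.1],0],[[15,-6.2,-0.1],0],[[19,-6.2,-0.2],0],[[23,-6.2,-0.2],0],[[26.7,-6,-0.2],0],[[27.8,-4.5,-0.2],0],[[27.8,-2,-0.2],0],[[27.6,-0.5,-0.2],0],[[27.5,0,-0.2],0],[[27.5,0.15,-0.2],0],[[27.5,0.15,-0.2],0],[[27.5,0.15,-0.2],0]]'; python3 -m jog '[[[-0.2,0,0],0],[[-0.6,0,0],0],[[-1,0,0],0],[[-1.4,0,0],0],[[-1.8,0,0],0],[[-1.9,0,0],0],[[-1.9,0,0],0]]'
```

```text
t: 26.1
tcp_pos: [0.5703, -0.0964, 0.062]
tool_rot: [0.519, -0.481, 0.48, -0.519]
force: [-0.7, 0.0, 1.3]
finger_gap: 0.237
t: 26.68
tcp_pos: [0.5698, -0.0769, 0.0625]
tool_rot: [-0.519, 0.48, -0.481, 0.519]
force: [0.1, -1.5, 5.7]
finger_gap: 0.24
```

```bash
python3 -m jog '[[[-0.1,0,0],0],[[-0.2,0,0],0],[[-0.3,0,0],0],[[-0.4,0,0],0],[[-0.4,0,0],0]]'; python3 -m jog '[[[-0.1,0,0],0],[[-0.2,0,0],0],[[-0.3,0,0],0],[[-0.4,0,0],0],[[-0.4,0,0],0]]';  python3 -m jog '[[[-0.1,0,0],0],[[-0.2,0,0],0],[[-0.3,0,0],0],[[-0.4,0,0],0],[[-0.4,0,0],0]]'
```

```text
t: 27.1
tcp_pos: [0.5698, -0.0736, 0.0627]
tool_rot: [-0.519, 0.479, -0.481, 0.519]
force: [0.2, -1.6, 6.0]
finger_gap: 0.239
t: 27.52
tcp_pos: [0.5702, -0.0715, 0.063]
tool_rot: [0.52, -0.478, 0.482, -0.519]
force: [0.5, -6.9, 6.0]
finger_gap: 0.241
t: 27.93
tcp_pos: [0.5707, -0.0689, 0.0632]
tool_rot: [0.52, -0.477, 0.483, -0.519]
force: [0.0, -10.3, 5.2]
finger_gap: 0.235
```

```bash
python3 -m jog '[[[-0.1,0,0],0],[[-0.2,0,0],0],[[-0.3,0,0],0],[[-0.4,0,0],0],[[-0.4,0,0],0]]'; python3 -m jog '[[[-0.1,0,0],0],[[-0.2,0,0],0],[[-0.3,0,0],0],[[-0.3,0,0],0]]';  python3 -m jog '[[[-0.1,0,0],0],[[-0.2,0,0],0],[[-0.2,0,0],0],[[-0.2,0,0],0]]'
```

```text
t: 28.35
tcp_pos: [0.5712, -0.066, 0.0633]
tool_rot: [0.52, -0.476, 0.483, -0.519]
force: [-0.3, -12.8, 5.2]
finger_gap: 0.234
t: 28.68
tcp_pos: [0.5714, -0.0636, 0.0635]
tool_rot: [0.52, -0.475, 0.484, -0.519]
force: [0.9, -15.7, 5.1]
finger_gap: 0.235
t: 29.02
tcp_pos: [0.5715, -0.0628, 0.0636]
tool_rot: [0.521, -0.474, 0.484, -0.519]
force: [0.4, -18.5, 5.6]
finger_gap: 0.236
```

```bash
python3 -m jog '[[[-0.1,0,0],0],[[-0.1,0,0],0],[[-0.1,0,0],0]]'
```

```text
t: 29.27
tcp_pos: [0.5716, -0.0624, 0.0636]
tool_rot: [0.521, -0.474, 0.484, -0.519]
force: [0.4, -20.4, 5.4]
finger_gap: 0.239
```

The force rises without travel, so the right end is on the nuts. Now the left end.

```bash
python3 -m jog '[[[1.5,0,0],0],[[4.5,0,0],0],[[6,-1.2,0],0],[[6.1,-4.5,0],0],[[5,-6.2,0],0],[[1,-6.2,0],0],[[-3,-6.2,0],0],[[-7,-6.2,0],0],[[-11,-6.2,0.1],0],[[-15,-6.2,0.1],0],[[-19,-6.2,0.2],0],[[-23,-6.2,0.2],0],[[-26.5,-6.2,0.2],0],[[-27.6,-4.7,0.2],0],[[-27.6,-2.2,0.2],0],[[-27.4,-0.7,0.2],0],[[-27.3,-0.3,0.2],0],[[-27.3,-0.15,0.2],0],[[-27.3,-0.15,0.2],0],[[-27.3,-0.15,0.2],0]]'; python3 -m jog '[[[0.2,0,0],0],[[0.6,0,0],0],[[1,0,0],0],[[1.4,0,0],0],[[1.8,0,0],0],[[2.2,0,0],0],[[2.4,0,0],0],[[2.4,0,0],0]]'; python3 -m jog '[[[0.1,0,0],0],[[0.2,0,0],0],[[0.3,0,0],0],[[0.4,0,0],0],[[0.4,0,0],0]]'
```

```text
t: 30.93
tcp_pos: [0.5477, 0.217, 0.0636]
tool_rot: [0.519, -0.481, 0.48, -0.519]
force: [-1.1, 0.8, 3.7]
finger_gap: 0.243
t: 31.6
tcp_pos: [0.5507, 0.1918, 0.0636]
tool_rot: [-0.519, 0.48, -0.481, 0.519]
force: [0.7, 0.2, 5.2]
finger_gap: 0.238
t: 32.02
tcp_pos: [0.551, 0.1885, 0.0637]
tool_rot: [-0.519, 0.48, -0.481, 0.519]
force: [-0.2, 1.6, 5.7]
finger_gap: 0.237
```

```bash
python3 -m jog '[[[0.1,0,0],0],[[0.2,0,0],0],[[0.3,0,0],0],[[0.4,0,0],0],[[0.4,0,0],0]]'; python3 -m jog '[[[0.1,0,0],0],[[0.2,0,0],0],[[0.3,0,0],0],[[0.3,0,0],0]]'; python3 -m jog '[[[0.1,0,0],0],[[0.2,0,0],0],[[0.3,0,0],0],[[0.3,0,0],0]]'
```

```text
t: 32.43
tcp_pos: [0.5513, 0.1854, 0.0638]
tool_rot: [-0.518, 0.481, -0.481, 0.519]
force: [-0.4, 3.6, 5.5]
finger_gap: 0.236
t: 32.77
tcp_pos: [0.5515, 0.1835, 0.0638]
tool_rot: [-0.517, 0.481, -0.48, 0.52]
force: [-1.1, 7.9, 5.5]
finger_gap: 0.238
t: 33.1
tcp_pos: [0.5515, 0.1826, 0.0639]
tool_rot: [-0.516, 0.482, -0.48, 0.52]
force: [-0.7, 15.6, 5.0]
finger_gap: 0.237
```

```bash
python3 -m jog '[[[0.1,0,0],0],[[0.2,0,0],0],[[0.2,0,0],0]]'; python3 -m jog '[[[0.1,0,0],0],[[0.1,0,0],0],[[0.1,0,0],0]]'
```

```text
t: 33.35
tcp_pos: [0.5516, 0.182, 0.064]
tool_rot: [-0.515, 0.483, -0.48, 0.521]
force: [-0.9, 20.7, 5.7]
finger_gap: 0.24
t: 33.6
tcp_pos: [0.5515, 0.1818, 0.0639]
tool_rot: [-0.515, 0.483, -0.48, 0.521]
force: [-1.4, 21.4, 5.4]
finger_gap: 0.237
```

```bash
python3 -m jog '[[[-1.5,0,0],0],[[-4.5,0,0],0],[[-6,-1.2,0],0],[[-6.2,-4.5,0],0],[[-5,-6.2,0],0],[[-1,-6.2,0],0],[[3,-6.2,0],0],[[7,-6.2,-0.1],0],[[11,-6.2,-0.1],0],[[15,-6.2,-0.1],0],[[19,-6.2,-0.2],0],[[23,-6.2,-0.2],0],[[26.5,-6,-0.2],0],[[27.6,-4.5,-0.2],0],[[27.6,-2,-0.2],0],[[27.4,-0.5,-0.2],0],[[27.3,0,-0.2],0],[[27.3,0.15,-0.2],0],[[27.3,0.15,-0.2],0],[[27.3,0.15,-0.2],0]]'; python3 -m jog '[[[-0.2,0,0],0],[[-0.6,0,0],0],[[-1,0,0],0],[[-1.4,0,0],0],[[-1.8,0,0],0],[[-2.2,0,0],0],[[-2.4,0,0],0],[[-2.4,0,0],0]]'; python3 -m jog '[[[-0.1,0,0],0],[[-0.2,0,0],0],[[-0.3,0,0],0],[[-0.4,0,0],0],[[-0.4,0,0],0]]'; python3 -m jog '[[[-0.1,0,0],0],[[-0.2,0,0],0],[[-0.3,0,0],0],[[-0.4,0,0],0],[[-0.4,0,0],0]]'
```

```text
t: 35.27
tcp_pos: [0.5702, -0.0968, 0.0619]
tool_rot: [0.519, -0.481, 0.48, -0.519]
force: [-1.2, 0.1, 2.4]
finger_gap: 0.233
t: 35.93
tcp_pos: [0.5694, -0.0719, 0.0626]
tool_rot: [-0.519, 0.48, -0.481, 0.519]
force: [-0.5, -0.1, 5.6]
finger_gap: 0.238
t: 36.35
tcp_pos: [0.5694, -0.0686, 0.0627]
tool_rot: [-0.519, 0.479, -0.481, 0.519]
force: [0.3, -1.7, 6.6]
finger_gap: 0.235
t: 36.77
tcp_pos: [0.5698, -0.0658, 0.0629]
tool_rot: [-0.519, 0.478, -0.482, 0.519]
force: [0.6, -5.2, 7.4]
finger_gap: 0.241
```

```bash
python3 -m jog '[[[-0.1,0,0],0],[[-0.2,0,0],0],[[-0.3,0,0],0],[[-0.4,0,0],0],[[-0.4,0,0],0]]'; python3 -m jog '[[[-0.1,0,0],0],[[-0.2,0,0],0],[[-0.3,0,0],0],[[-0.3,0,0],0]]'; python3 -m jog '[[[-0.1,0,0],0],[[-0.2,0,0],0],[[-0.2,0,0],0]]'
```

```text
t: 37.18
tcp_pos: [0.5702, -0.0641, 0.0632]
tool_rot: [0.52, -0.477, 0.483, -0.519]
force: [-0.5, -12.3, 6.1]
finger_gap: 0.238
t: 37.52
tcp_pos: [0.5705, -0.0631, 0.0633]
tool_rot: [0.521, -0.475, 0.483, -0.519]
force: [-0.8, -16.0, 5.5]
finger_gap: 0.235
t: 37.77
tcp_pos: [0.5708, -0.0625, 0.0635]
tool_rot: [0.522, -0.474, 0.484, -0.519]
force: [-0.9, -21.1, 5.4]
finger_gap: 0.24
```

```bash
python3 -m jog '[[[1.5,0,0],0],[[4.5,0,0],0],[[6,-1.2,0],0],[[6.1,-4.5,0],0],[[5,-6.2,0],0],[[1,-6.2,0],0],[[-3,-6.2,0],0],[[-7,-6.2,0],0],[[-11,-6.2,0.1],0],[[-15,-6.2,0.1],0],[[-19,-6.2,0.2],0],[[-23,-6.2,0.2],0],[[-26.5,-6.2,0.2],0],[[-27.6,-4.7,0.2],0],[[-27.6,-2.2,0.2],0],[[-27.4,-0.7,0.2],0],[[-27.3,-0.3,0.2],0],[[-27.3,-0.15,0.2],0],[[-27.3,-0.15,0.2],0],[[-27.3,-0.15,0.2],0]]'; python3 -m jog '[[[0.2,0,0],0],[[0.6,0,0],0],[[1,0,0],0],[[1.4,0,0],0],[[1.8,0,0],0],[[2.2,0,0],0],[[2.6,0,0],0],[[2.8,0,0],0],[[2.8,0,0],0]]'; python3 -m jog '[[[0.1,0,0],0],[[0.2,0,0],0],[[0.3,0,0],0],[[0.4,0,0],0],[[0.4,0,0],0]]';python3 -m jog '[[[0.1,0,0],0],[[0.2,0,0],0],[[0.3,0,0],0],[[0.4,0,0],0],[[0.4,0,0],0]]'
```

```text
t: 39.43
tcp_pos: [0.5478, 0.2169, 0.0635]
tool_rot: [0.519, -0.481, 0.48, -0.519]
force: [-0.8, 1.2, 1.8]
finger_gap: 0.236
t: 40.18
tcp_pos: [0.5509, 0.1879, 0.0635]
tool_rot: [0.519, -0.48, 0.481, -0.519]
force: [-0.6, -0.4, 3.8]
finger_gap: 0.237
t: 40.6
tcp_pos: [0.5511, 0.1858, 0.0636]
tool_rot: [-0.518, 0.481, -0.48, 0.519]
force: [-0.3, 4.1, 5.3]
finger_gap: 0.238
t: 41.02
tcp_pos: [0.5513, 0.1832, 0.0637]
tool_rot: [-0.517, 0.481, -0.48, 0.52]
force: [-0.4, 8.5, 5.9]
finger_gap: 0.236
```

```bash
python3 -m jog '[[[0.1,0,0],0],[[0.2,0,0],0],[[0.3,0,0],0],[[0.3,0,0],0]]'; python3 -m jog '[[[0.1,0,0],0],[[0.2,0,0],0],[[0.2,0,0],0]]'
```

```text
t: 41.35
tcp_pos: [0.5514, 0.1824, 0.0638]
tool_rot: [-0.516, 0.482, -0.48, 0.52]
force: [-1.0, 15.6, 4.2]
finger_gap: 0.241
t: 41.6
tcp_pos: [0.5514, 0.1819, 0.0638]
tool_rot: [-0.515, 0.483, -0.479, 0.521]
force: [-1.0, 21.3, 4.4]
finger_gap: 0.233
```

```bash
python3 -m jog '[[[-1.5,0,0],0],[[-4.5,0,0],0],[[-7,-1,0],0],[[-10.5,-2,-1],0],[[-14,-2,-2.3],0],[[-17,-1,-3.3],0],[[-18.5,1,-3.5],0],[[-18.5,3,-3.5],0],[[-18.5,4.6,-3.5],0],[[-18.5,5,-3.5],0],[[-18.5,5.2,-3.5],0],[[-18.5,5.2,-3.5],0]]'; python3 -m jog '[[[0,0.1,0],0],[[0,0.2,0],0],[[0,0.2,0],0]]'
```

```text
t: 42.6
tcp_pos: [0.5021, 0.3571, 0.0107]
tool_rot: [0.519, -0.481, 0.48, -0.518]
force: [1.1, -0.2, -0.3]
finger_gap: 0.236
t: 42.85
tcp_pos: [0.5031, 0.3575, 0.0101]
tool_rot: [-0.518, 0.48, -0.481, 0.519]
force: [0.1, -0.3, -1.0]
finger_gap: 0.24
```

```bash
python3 -m jog '[[[0,0.05,0],0],[[0,0.15,0],0],[[0,0.15,0],0],[[0,0.15,0],0]]'; python3 -m jog '[[[0,0.1,0],0],[[0,0.2,0],0],[[0,0.2,0],0]]'
```

```text
t: 43.18
tcp_pos: [0.5025, 0.3575, 0.0079]
tool_rot: [-0.519, 0.48, -0.48, 0.519]
force: [-0.4, 0.4, -0.2]
finger_gap: 0.239
t: 43.43
tcp_pos: [0.5025, 0.3575, 0.0079]
tool_rot: [-0.519, 0.48, -0.48, 0.519]
force: [-2.0, -2.2, 11.2]
finger_gap: 0.233
```

```bash
python3 -m jog '[[[0,-0.15,0],0],[[0,-0.15,0],0]]'; python3 -m jog '[[[0,-0.15,0],0],[[0,-0.15,0],0],[[0,-0.15,0],0],[[0,-0.15,0],0],[[0,-0.15,0],0],[[0,-0.15,0],0]]' 5.5 40; python3 -m jog '[[[0,-1,0],0],[[0,-3,0],0],[[0,-7,0],0],[[0,-11,0],0],[[-2,-15,0],0],[[-2,-17,0],0],[[-2,-17,0],0],[[-2,-17,0],0]]'
python3 - <<'E'
from h import *
import pickle
d={n:snap(n) for n in('wrist','scene','side')};pickle.dump(d,open('s1.pkl','wb'))
def crop(s,c,w,h,k):
    x,y=c[0]-w//2,c[1]-h//2
    return cv2.resize(cv2.cvtColor(s['frame'],cv2.COLOR_RGB2BGR)[y:y+h,x:x+w],None,fx=k,fy=k,interpolation=cv2.INTER_CUBIC)
cv2.imwrite('pics/e1.png',np.vstack([np.hstack([crop(d['side'],(321,230),80,60,5),crop(d['scene'],(310,185),80,60,5)]),cv2.resize(np.hstack([cv2.cvtColor(d[n]['frame'],cv2.COLOR_RGB2BGR) for n in('wrist','scene')]),(800,250),interpolation=cv2.INTER_AREA)]))
print(manip.sense()['t'],manip.sense()['force'])
E
```

```text
t: 43.6
tcp_pos: [0.5028, 0.3578, 0.0079]
tool_rot: [-0.518, 0.48, -0.481, 0.519]
force: [0.7, 0.3, 10.5]
finger_gap: 0.24
t: 44.1
tcp_pos: [0.5024, 0.3575, 0.0086]
tool_rot: [0.519, -0.48, 0.48, -0.519]
force: [-0.1, 0.4, -0.3]
finger_gap: 0.645
t: 44.77
tcp_pos: [0.5016, 0.3781, 0.1814]
tool_rot: [-0.518, 0.48, -0.481, 0.521]
force: [-0.3, 0.7, -0.8]
finger_gap: 0.644
44.9167 [-0.04339464 -0.47689935  0.69126627]
```

View pics/e1.png

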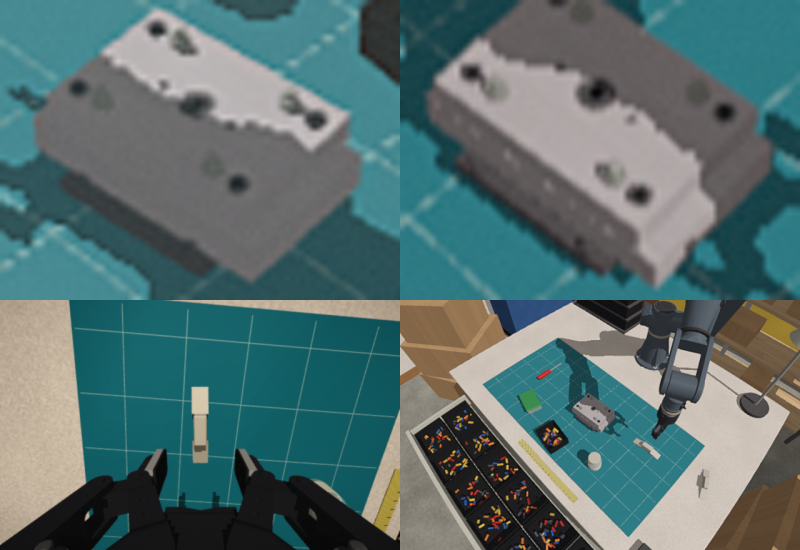

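```bash
python3 - <<'E'
from h import *
print(manip.sense()['t'],workorder.sign_off())
E
```

```text
the job is handed in; nothing more can be done
44.9167 None
```

I freed the upper half with the rightmost wedge, raised it to the lock nuts at both ends, laid the wedge down and handed the job in at 44.9 s. I worked the pry slots in turn, right, left, right, left and so on, for four visits at each end. The gap figures are my estimates from blade travel. By those, the ends stayed within about 2.5 mm of each other, inside the 4 mm limit.

**Nuts:** both ends stalled, with the push rising and almost no further travel, and each stalled at the same place when rechecked:

| End | First stall | Recheck |
|---|---|---|
| Right | y −0.0624 at 20.4 N | y −0.0625 at 21.1 N |
| Left | y 0.1818 at 21.4 N | y 0.1819 at 21.3 N |

- **Push force:** the drive took about 14–16 N. The highest reading was 21.4 N, under the 25 N limit, but readings come only at the end of each move.
- **Level:** blade travel at the stall was about 23.5 mm at both ends, a gap of roughly 4.5–5 mm.
- **Wedge:** the last pictures show it flat on the mat near (0.50, 0.36), clear of the mould, with the gripper above it and clear. The bystanders look unmoved.

**Not confirmed:** I did not measure the final gap with the cameras; the pictures are too coarse and the arm's shadow covered the mould. Camera estimates of the parting height (about 54 against 57 mm) and of the wedge's lengthwise position (4 mm apart) disagreed, so I settled both by touch. Under push the arm also drifted 2–3 mm sideways, with side forces of only about 2 N.

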